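Pack and lock the trim-wash pod

ROBOT

A 6-joint arm with a two-finger parallel gripper is mounted at the origin on the work surface. World frame = base frame: x ahead of the robot, y to its left, z up, the work surface at z = 0. Lengths are in m, angles in rad, forces in N, time in s.
With the tool pointing down it reaches from about 0.425 to 0.95 m from the base axis. Payload 3.5 kg.
Tool frame: the origin (TCP) lies on the centre line of the jaws, within the pads' length; the fingertips stand 14 mm ahead of it and the grasp point (between the pads) lies 5 mm behind it (ctrl.finger_overhang is the distance from the TCP to the fingertips, in m); z points along the fingers, y is the line along which they close (so a half turn about z gives the same grasp; the last joint's range is limited). The gripper opens to 85 mm and grips with 20 to 120 N. Pads are 22 mm wide; open, the fingers measure 114 mm over their backs; the gripper's body (76 mm by 85 mm) begins 54 mm behind the grasp point. The pads swing forward as they close: fully open they stand 13 mm farther back than shut.
Start: joints at [1.087, 0.286, 1.577, -0, 1.279, -0.15], TCP at [0.221, 0.638, 0.245] pointing down, gripper open.
Joint ranges: [-2.77, 2.77], [-0.9, 2.22], [0.21, 2.48], [-1.53, 4.67], [0.24, 2.81], [-2.84, 2.84]. Speed limits (rad/s): [2.79, 2.79, 3.14, 3.14, 3.14, 3.14].

INTERFACE

Orientations are given as a unit quaternion [x, y, z, w].
In Python, from plant import ctrl gives the robot as it stands.
- The arm moves only by the tool send_rows, never from a script. Its argument "moves" is text: rows parted by semicolons, each of 7 numbers parted by spaces: the turn, a rotation vector about the tool's x, y, z in units of 360 degrees (1.0 is 360 degrees), then the shift along the tool's x, y, z in units of 20 cm (1.0 is 20 cm), then the gripper's target within -1 to 1 (fully open at 1, half-way at 0, shut at -1). A call has 1 to 12 rows; each row is the pose to reach, as a shift and turn from the pose commanded when the call began, along the tool's axes at that moment, turning the shorter way round; what a row does not reach only later rows make up. A row lasts 1/8 s, in which the tool goes at most 62.5 mm and 10.7 degrees, less where a joint would pass 70% of its speed; a pose out of reach is approached as far as the arm can. A call with a number of a shift or a turn outside -1 to 1 is refused whole. A call with a gripper value outside its range is refused whole. The fingers move at their own pace and stop on an object; "newtons" is the grip in N (left out, the last holds). Time passes only in rows, so rows that repeat a pose let the fingers close. It gives the time, the measured TCP pose, the force, the opening and the grip force at its end, in the units of the state.
- ctrl.get_state(): the state, without advancing time (a new reading comes with each control period).
- ctrl.read_camera(name): name is "scene" or "top" or "wrist"; returns a dict with "image" (400x640x3 uint8, red, green, blue), "fovy" (degrees; the focal length in pixels is half the picture's height over the tangent of half this angle, whatever the lens; pixels are square), "cx", "cy" (the principal point, pixels), "extrinsics" (4x4, takes a point from camera to world coordinates). Camera axes: x right, y up, looking along -z (the intrinsics and any distortion apply to the point x, -y, -z); pixel columns grow to the right and rows downward; lengths in m; the calibration is good to about 2 mm. A picture is of the moment at which its call begins. There is no depth.
- ctrl.sign_off(): hands the job in; it is judged then, once.
The state is a dict: "time": time; "qpos": joint angles; "dq": joint speeds; "joint_efforts": joint torques, N m; "eef_pos": TCP position; "tcp_rot": TCP orientation; "contact_force": force on the tool from outside, world axes, zero at the start; "wrist_torque": the same for the moment, N m; "opening": opening from 0.0 (shut) to 1.0 (fully open); "finger_force": force on a finger pad.
Only numpy, scipy, OpenCV 4.12 (cv2) and the standard library are available. Lean on these libraries where they do the work, as an engineer would, in place of code of your own. Each camera call takes 0.05 s, during which the arm holds its last target. There are 200 camera calls.

TASK

Put every loose buckle and toggle on the cart into the trim-wash pod, then lower the cover plate over the pod's two locating pins, ribs up, until it lies flush on the rim. Then set the lock cap over the post and twist it clockwise (seen from above) until the ramps draw it down tight and it stops in line with the pod's long side; let go of it. Leave the jar, the spool and the gauge where they are.

Things in the scene. Friction and masses are not known exactly. Their poses are not given: they have to be found in the camera images.
- pod: Grey trim-wash pod fixed to the cart: open box 124 (x) x 184 (y) x 60 mm high, floor 5 mm thick, inside 108 x 144 mm. Origin: centre of its underside; z up; y along its long side. A steel post stands at its centre, a locating pin on the rim of each short end. Trims go in the two bays on either side of the post (bay centres about y = +50 and -50 mm).
- post_top (a point): Top of the post on its axis, 108 mm above the cart; post radius 10 mm. Two lugs near the top, towards pod +y and -y, reach 20 mm from the axis (corners 23). Flat undersides 99 mm above the cart. Each has, seen from above, a ramp (4 mm rise) on its counter-clockwise side and a hanging stop on its clockwise side, so pins pass under when turned CLOCKWISE.
- pin_a (a point): Tip of the locating pin at pod y = +82 mm, x = 0, on the rim: 8 mm in diameter, 16 mm tall, pointed; tip 76 mm above the cart.
- pin_b (a point): The same pin at pod y = -82 mm.
- pad (a joint): Sprung brass pad, 36 (pod x) x 64 (y) x 6 mm, round the post below the lugs, top 90 mm above the cart when free. 0 when free, grows as pressed down, in m (to 0.006). Its spring pushes 3 N at 0 and 7.5 N at 3 mm: the unlocked cap rests on it without pressing it in; a fully locked cap holds it about 3 mm down.
- plate: Aluminium cover plate, 120 (x) x 184 (y) x 6 mm, 250 g, flat on the cart at the start, ribs up. Origin: centre of its underside; z up; y along its long side. Two square 12 mm pin holes at y = +82 and -82 mm; a 42 (x) x 70 (y) mm window in the middle clears lugs and pad. Half a turn makes no difference. Flush on the pod its underside is 60 mm above the cart.
- plate_grip (a point): Centre of the plate between its two upright ribs, 18 mm above the underside. The ribs stand beside the window, each 8 mm thick (x), 44 mm long (y), top 26 mm above the underside; their outer faces are 58 mm apart across x. Grip over both ribs; the post comes up between them.
- cap: Black bayonet lock cap, about 150 g, upright on the cart at the start: a round cup open below, 61 mm outside and 52 mm inside diameter, 30 mm high. Origin: centre of the underside; z up. Inside, two inward steel pins, 6 mm thick, towards its +x and -x (under the bar), axis 9 mm above the underside, tips 13 mm from the axis. Half a turn makes no difference.
- cap_bar (a point): Middle of the cap's bar handle, 46 mm above the cap's underside; bar 64 mm long (cap x), 13 mm thick (y), 30 to 58 mm above the underside. Goes on with the bar square (within 25 deg) across pod y and rests on the pad, underside 90 mm up. Turned clockwise, pins meet the ramps about 45 deg before the stop; it is drawn down 3 mm, stops with the bar along pod y and stays.
- buckle0: Matte black plastic buckle: an open rectangular frame 38 (x) x 32 (y) x 8 mm thick, 18 g, lying flat on the cart at the start. Origin: centre of its underside. It may be absent.
- buckle1: Matte black plastic buckle: an open rectangular frame 38 (x) x 32 (y) x 8 mm thick, 18 g, lying flat on the cart at the start. Origin: centre of its underside. It may be absent.
- buckle2: Matte black plastic buckle: an open rectangular frame 38 (x) x 32 (y) x 8 mm thick, 18 g, lying flat on the cart at the start. Origin: centre of its underside. It may be absent.
- toggle0: Chunky antler-coloured toggle: a rounded bar 48 (x) x 16 (y) x 14 mm high, 22 g, lying on the cart at the start. Origin: centre of its underside. It may be absent.
- toggle1: Chunky antler-coloured toggle: a rounded bar 48 (x) x 16 (y) x 14 mm high, 22 g, lying on the cart at the start. Origin: centre of its underside. It may be absent.
- toggle2: Chunky antler-coloured toggle: a rounded bar 48 (x) x 16 (y) x 14 mm high, 22 g, lying on the cart at the start. Origin: centre of its underside. It may be absent.
- jar: Blue glass jar of coat buttons, closed, 68 mm in diameter, 89 mm tall, loose. Origin: centre of its underside. To be left alone.
- spool: Polished walnut spool, 48 mm in diameter, 60 mm tall, loose, upright. Origin: centre of its underside. To be left alone.
- gauge: Tarnished steel button gauge, flat strip 24 x 120 x 4 mm, fixed to the cart. Origin: centre of its underside. To be left alone.

How it is judged:
On the way, in this order (a step that is already met when the one before it is completed fails the run):
1. all buckles and toggles present lie in the pod (x of buckle0 in the frame of pod between -0.054 and 0.054 m and y of buckle0 in the frame of pod between -0.074 and 0.074 m and z of buckle0 in the frame of pod between 0 and 0.056 m and x of buckle1 in the frame of pod between -0.054 and 0.054 m and y of buckle1 in the frame of pod between -0.074 and 0.074 m and z of buckle1 in the frame of pod between 0 and 0.056 m and x of buckle2 in the frame of pod between -0.054 and 0.054 m and y of buckle2 in the frame of pod between -0.074 and 0.074 m and z of buckle2 in the frame of pod between 0 and 0.056 m and x of toggle0 in the frame of pod between -0.054 and 0.054 m and y of toggle0 in the frame of pod between -0.074 and 0.074 m and z of toggle0 in the frame of pod between 0 and 0.056 m and x of toggle1 in the frame of pod between -0.054 and 0.054 m and y of toggle1 in the frame of pod between -0.074 and 0.074 m and z of toggle1 in the frame of pod between 0 and 0.056 m and x of toggle2 in the frame of pod between -0.054 and 0.054 m and y of toggle2 in the frame of pod between -0.074 and 0.074 m and z of toggle2 in the frame of pod between 0 and 0.056 m), for 0.2 s.
2. the cover plate lies flush on the pod's rim over both pins (horizontal distance between plate and pod below 0.004 m and z of plate in the frame of pod between 0.0575 and 0.0625 m and angle between plate's own z axis and vertical below 0.03 rad and angle between the y axis of plate and the y axis of pod, either way round below 0.06 rad), for 0.2 s.
3. the lock cap is twisted fully under the lugs and holds the sprung pad down (value of joint pad above 0.002 m and angle between the x axis of cap and the y axis of pod, either way round below 0.3 rad and horizontal distance between cap and pod below 0.006 m and angle between cap's own z axis and vertical below 0.08 rad and z of cap in the frame of pod between 0.083 and 0.0885 m), for 0.2 s.
At the end, for the whole second after the job is handed in: All buckles and toggles present lie in the pod below the rim; plate flush on the rim (height within 2.5 mm, centred within 4 mm, level within 0.03 rad); cap over the post, upright, bar within 0.3 rad of the pod's long axis, holding the pad at least 2 mm down; all at rest (all of step 1 and all of step 2 and all of step 3 and linear speed of each of plate, cap, buckle0, buckle1, buckle2, toggle0, toggle1, toggle2 below 0.02 m/s); the robot touches nothing.
It fails at once if the jar is moved more than 3 cm or tipped (distance of jar from where it was at the start of the episode above 0.03 m or angle between jar's own z axis and vertical above 0.3 rad).
It fails at once if the spool is moved more than 3 cm or tipped (distance of spool from where it was at the start of the episode above 0.03 m or angle between spool's own z axis and vertical above 0.3 rad).
Of buckle0, buckle1, buckle2, toggle0, toggle1, toggle2 only 4 to 6 are there at a start; the rules pass over those that are not, and their reading is None.
At some moment in a run one of buckle0, buckle1, buckle2, toggle0, toggle1, toggle2, plate, cap may be knocked a few centimetres aside while the robot is not near it.
It also fails if it takes over 210 s, if anything falls off the work surface, if the arm or the gripper's body presses on something with over 40 N, if the wrist force passes 120 N, or if a joint passes its speed limit or range.

## Working session

There is one attempt and no reset: what is moved stays moved. The work goes in short steps, Python scripts to look and compute and a tool call to move; the robot and the scene stay as the last step left them, time stands still between calls to the robot, and variables do not carry over. Pictures are saved under pics/ and viewed, at most 14 in all, crops included, and the job is handed in when it is done.

Besides the shell and the picture viewer there is one more tool, called after "Emit:" as a command line: name --argument value ..., lists and objects as JSON in quotes. send_rows: Moves the arm, as the interface text tells. Its arguments: {"type":"object","properties":{"moves":{"type":"string"},"newtons":{"type":"number"}},"required":["moves"]}

```bash
mkdir -p pics; ls; cat > h.py <<'E'
import numpy as np, cv2
from plant import ctrl
from scipy.spatial.transform import Rotation as R
def snap(name,fn,crop=None,scale=1):
    c=ctrl.read_camera(name); im=c["image"][:,:,::-1]
    np.savez('pics/'+fn+'.npz',**{k:c[k] for k in c})
    if crop: im=im[crop[1]:crop[3],crop[0]:crop[2]]
    im=cv2.resize(im,None,fx=scale,fy=scale,interpolation=cv2.INTER_CUBIC)
    cv2.imwrite('pics/'+fn+'.png',im); return c
E
python3 - <<'E'
from h import *
s=ctrl.get_state(); print(s)
c=snap("top","top0"); print({k:c[k] for k in c if k!="image"})
c=snap("scene","scene0"); print({k:c[k] for k in c if k!="image"})
E
```

```text
pics
{'time': 0.0, 'qpos': array([ 1.08696158e+00,  2.87191372e-01,  1.57818176e+00, -1.69703446e-05,
        1.27860760e+00, -1.49981261e-01]), 'dq': array([-1.70050339e-03, -9.84336166e-05,  7.22447448e-04, -1.40975139e-03,
       -1.87073948e-03,  1.86699764e-03]), 'joint_efforts': array([-2.23392303e-04, -4.06006908e+01, -2.92616147e+01, -1.64031567e-04,
        6.00930594e-03,  3.34607904e-06]), 'eef_pos': array([0.22085617, 0.63718076, 0.24392743]), 'tcp_rot': array([ 1.66150063e-01,  9.86099757e-01, -1.13711354e-03, -3.64381011e-04]), 'contact_force': array([ 0.34282477, -0.34666537, -0.35740887]), 'wrist_torque': array([-0.05200306, -0.03826946,  0.03881185]), 'finger_force': 0.0, 'opening': 0.9968893815243314}
{'fovy': 51.713383876395696, 'cx': 323.5986977639185, 'cy': 202.53360214148978, 'extrinsics': array([[ 0.00734601,  0.99911476, -0.04142144,  0.51747823],
       [-0.99994962,  0.00705616, -0.00713956, -0.02891566],
       [-0.00684097,  0.0414718 ,  0.99911626,  1.04674268],
       [ 0.        ,  0.        ,  0.        ,  1.        ]])}
{'fovy': 57.72179183019611, 'cx': 320.0963848661246, 'cy': 197.3781155070024, 'extrinsics': array([[ 0.18059453, -0.76500655,  0.6181833 ,  1.02361279],
       [ 0.98344076,  0.1307599 , -0.12548356, -0.12627614],
       [ 0.01516216,  0.6306083 ,  0.77595315,  0.65619339],
       [ 0.        ,  0.        ,  0.        ,  1.        ]])}
```

View pics/top0.png

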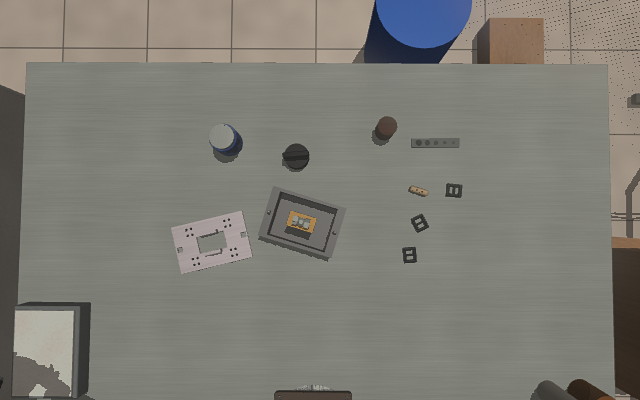

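View pics/scene0.png

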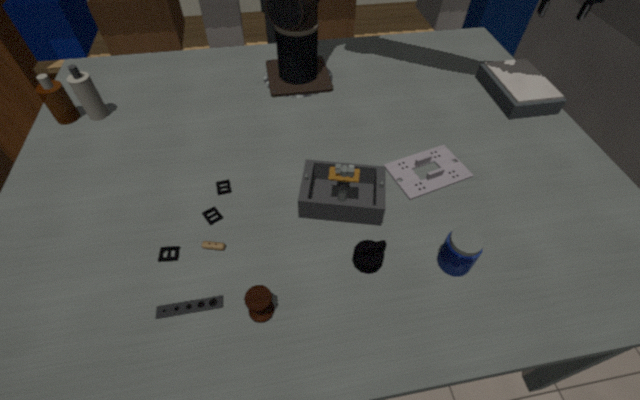

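The top view shows the pod at about (302,223), the plate (212,242), the cap (295,157), the jar (225,139), the spool (386,127) and the gauge (435,143). There are three buckles at (410,255), (420,223), (454,190) and one toggle at (418,190). That makes 4 trims.

```bash
cat >> h.py <<'E'
def ray(c,u,v,z):
    c=dict(c); f=200/np.tan(np.radians(float(c["fovy"]))/2); E=np.array(c["extrinsics"])
    d=E[:3,:3]@np.array([(u-c["cx"])/f,-(v-c["cy"])/f,-1]); o=E[:3,3]
    return (o+d*(z-o[2])/d[2])
def proj(c,p):
    f=200/np.tan(np.radians(float(c["fovy"]))/2); E=np.array(c["extrinsics"])
    q=E[:3,:3].T@(np.array(p)-E[:3,3]); return f*q[0]/-q[2]+c["cx"], -f*q[1]/-q[2]+c["cy"]
def load(fn): return dict(np.load('pics/'+fn+'.npz'))
E
python3 - <<'E'
from h import *
im=load("top0")["image"][:,:,::-1]
cv2.imwrite('pics/c1.png',cv2.resize(im[115:285,165:355],None,fx=4,fy=3.5*4/3.5*0+3.5,interpolation=cv2.INTER_CUBIC))
cv2.imwrite('pics/c2.png',cv2.resize(im[170:275,390:480],None,fx=5,fy=5,interpolation=cv2.INTER_CUBIC))
E
```

```text
(no output)
```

View pics/c1.png

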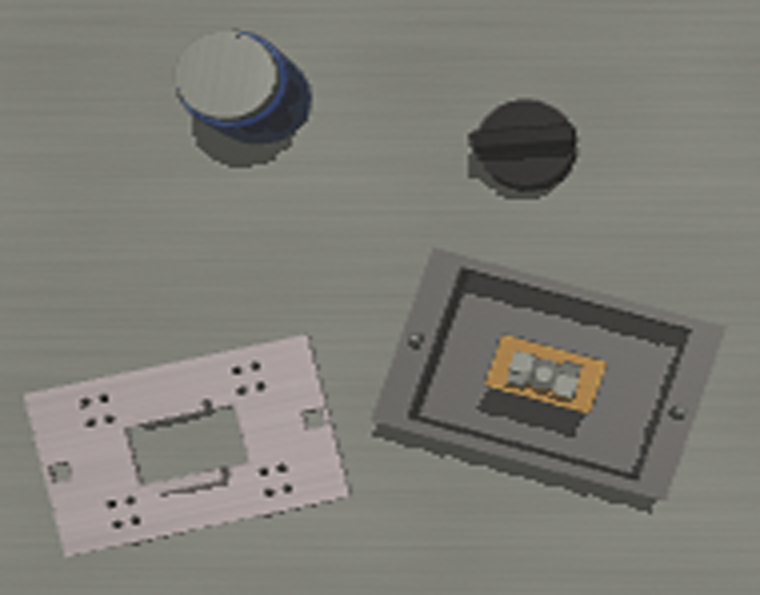

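View pics/c2.png

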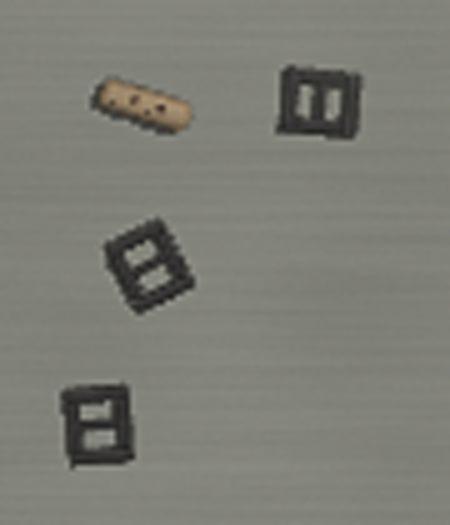

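```bash
python3 - <<'E'
from h import *
c=load("top0")
def m1(x,y): return (x+.5)/4-.5+165,(y+.5)/3.5-.5+115
def m2(x,y): return (x+.5)/5-.5+390,(y+.5)/5-.5+170
def P(m,pts,z): return np.array([ray(c,*m(*p),z) for p in pts])
def show(n,Q):
    d=np.linalg.norm(np.roll(Q,-1,0)-Q,axis=1)*1e3
    a=[np.degrees(np.arctan2(*(Q[(i+1)%len(Q)]-Q[i])[[1,0]])) for i in range(len(Q))]
    print(n,Q.mean(0).round(4),d.round(1),np.round(a,1))
show("pins",P(m1,[(415,341),(677,412)],.073))
show("podouter",P(m1,[(434,248),(724,326),(662,497),(374,423)],.06))
show("post",P(m1,[(543,374)],.108))
show("plate",P(m1,[(23,395),(308,335),(350,493),(66,556)],.006))
show("holes",P(m1,[(60,471),(313,418)],.006))
show("capbar",P(m1,[(469,150),(577,137)],.058))
show("capdisc",P(m1,[(526,146)],.030))
show("jar",P(m1,[(228,76)],.089))
show("bA",P(m2,[(281,65),(361,72),(356,138),(277,132)],.008))
show("bB",P(m2,[(104,245),(160,218),(195,283),(141,313)],.008))
show("bC",P(m2,[(60,388),(128,383),(134,461),(73,466)],.008))
show("tog",P(m2,[(96,92),(192,118)],.008))
print(ray(c,386,127,.06), ray(c,411,143,.004),ray(c,459,143,.004))
E
```

```text
pins [0.5111 0.0308 0.073 ] [161.8 161.8] [-106.7   73.3]
podouter [0.5132 0.0301 0.06  ] [181.8 122.1 179.  124.8] [-106.7  162.7   74.2  -16. ]
post [0.5129 0.0303 0.108 ] [0.] [0.]
plate [0.46   0.2606 0.006 ] [184.9 116.7 183.9 118.9] [ -76.1 -166.   104.6   14.5]
holes [0.46   0.2608 0.006 ] [163.7 163.7] [-76.1 103.9]
capbar [0.6711 0.047  0.058 ] [65.7 65.7] [-81.8  98.2]
capdisc [0.6737 0.0473 0.03  ] [0.] [0.]
jar [0.7106 0.2179 0.089 ] [0.] [0.]
bA [ 0.5946 -0.3479  0.008 ] [40.3 33.4 39.7 33.9] [-94.6 175.3  86.   -3.7]
bB [ 0.512  -0.2628  0.008 ] [31.3 36.9 31.1 38.7] [ -63.9 -151.8  119.3   28.6]
bC [ 0.4319 -0.2371  0.008 ] [34.1 39.  30.6 39.4] [ -85.4 -175.7   95.1    9.5]
tog [ 0.5923 -0.26    0.008 ] [49.9 49.9] [-104.8   75.2]
[ 0.74156045 -0.17085108  0.06      ] [ 0.71365009 -0.24239837  0.004     ] [ 0.71438837 -0.36406995  0.004     ]
```

```bash
cat >> h.py <<'E'
def Rt(phi):
    a=np.radians(phi); c,s=np.cos(a),np.sin(a)
    return np.array([[-s,c,0],[c,s,0],[0,0,-1.]])
def plan(calls,start=None):
    """calls: list of lists of (x,y,z,phi,grip,nrows); prints move rows, chained"""
    s=ctrl.get_state(); print('t',round(s["time"],2),'p',s["eef_pos"].round(4),'F',s["contact_force"].round(1),'op',round(s["opening"]*85,1),'ff',round(float(s["finger_force"]),1))
    p,M=(s["eef_pos"],R.from_quat(s["tcp_rot"]).as_matrix()) if start is None else (np.array(start[:3]),Rt(start[3]))
    y=M[:,1]; print('phi',np.degrees(np.arctan2(y[1],y[0])).round(1),'tilt',np.degrees(np.arccos(-M[2,2])).round(2),'q6',np.degrees(s["qpos"][5]).round(0))
    for c in calls:
        out=[]
        for (X,Y,Z,ph,g,n) in c:
            T=Rt(ph); rv=R.from_matrix(M.T@T).as_rotvec()/(2*np.pi); d=M.T@(np.array([X,Y,Z])-p)/.2
            r=np.r_[rv,d,g]+0.0
            out.append(' '.join(f'{v:.3f}'.replace('-0.000','0') for v in r)+f'  x{n}' + ('  !!' if abs(d).max()>1 else ''))
        print('CALL'); print('\n'.join(out))
        p,M=np.array([X,Y,Z]),Rt(ph)
E
python3 - <<'E'
from h import *
print(ctrl.finger_overhang)
plan([[(.40,.46,.245,60,.4,5)],[(.47,.29,.245,40,.4,5)],[(.5,.1,.245,20,.4,5)],[(.47,-.09,.245,6,.4,5)],[(.432,-.237,.12,5.5,.2,6)],[(.432,-.237,.04,5.5,.2,3),(.432,-.237,.016,5.5,.2,2)]])
E
```

```text
0.014
t 0.1 p [0.2209 0.6373 0.2441] F [-0.2 -0.7  0.5] op 85.0 ff 0.0
phi 70.9 tilt 0.12 q6 -9.0
CALL
0 0 0.030 -1.137 -0.544 -0.004 0.400  x5  !!
CALL
0.000 0.000 0.056 -0.728 -0.561 0.000 0.400  x5
CALL
0.000 0.000 0.056 -0.824 -0.496 0.000 0.400  x5
CALL
0.000 0.000 0.039 -0.841 -0.466 0.000 0.400  x5
CALL
0.000 0.000 0.001 -0.711 -0.266 0.625 0.200  x6
CALL
0.000 0.000 0.000 0.000 0.000 0.400 0.200  x3
0.000 0.000 0.000 0.000 0.000 0.520 0.200  x2
```

Emit:
send_rows --moves "0 0 0.03 -1 -0.54 0 0.4;0 0 0.03 -1 -0.54 0 0.4;0 0 0.03 -1 -0.54 0 0.4;0 0 0.03 -1 -0.54 0 0.4;0 0 0.03 -1 -0.54 0 0.4" --newtons 30

```text
time: 0.72
eef_pos: [0.3763, 0.4681, 0.2448]
tcp_rot: [0.26, 0.966, -0.0, -0.0]
contact_force: [-0.1, 0.0, -0.4]
opening: 0.7
finger_force: 0.0
```

Emit:
send_rows --moves "0 0 0.056 -0.83 -0.56 0 0.4;0 0 0.056 -0.83 -0.56 0 0.4;0 0 0.056 -0.83 -0.56 0 0.4;0 0 0.056 -0.83 -0.56 0 0.4;0 0 0.056 -0.83 -0.56 0 0.4"

```text
time: 1.35
eef_pos: [0.4625, 0.2906, 0.2451]
tcp_rot: [0.424, 0.906, 0.0, -0.0]
contact_force: [-0.3, -0.3, -0.8]
opening: 0.7
finger_force: 0.0
```

Emit:
send_rows --moves "0 0 0.056 -0.824 -0.496 0 0.4;0 0 0.056 -0.824 -0.496 0 0.4;0 0 0.056 -0.824 -0.496 0 0.4;0 0 0.056 -0.824 -0.496 0 0.4;0 0 0.056 -0.824 -0.496 0 0.4"

```text
time: 1.98
eef_pos: [0.4922, 0.1017, 0.2453]
tcp_rot: [0.575, 0.818, 0.0, -0.0]
contact_force: [-0.4, 0.2, 0.1]
opening: 0.697
finger_force: 0.0
```

Emit:
send_rows --moves "0 0 0.039 -0.841 -0.466 0 0.2;0 0 0.039 -0.841 -0.466 0 0.2;0 0 0.039 -0.841 -0.466 0 0.2;0 0 0.039 -0.841 -0.466 0 0.2;0 0 0.039 -0.841 -0.466 0 0.2"

```text
time: 2.6
eef_pos: [0.4619, -0.0879, 0.2452]
tcp_rot: [0.67, 0.742, 0.0, -0.0]
contact_force: [-0.1, 1.2, 1.1]
opening: 0.598
finger_force: 0.0
```

```bash
python3 - <<'E'
from h import *
s=ctrl.get_state()
plan([[(.432,-.237,.10,5.5,.2,4),(.432,-.237,.02,5.5,.2,3),(.432,-.237,.015,5.5,.2,2)]])
E
```

```text
t 2.6 p [ 0.4619 -0.0879  0.2452] F [-0.1  1.2  1.1] op 50.9 ff 0.0
phi 5.8 tilt 0.06 q6 -29.0
CALL
0.000 0 0.001 -0.727 -0.224 0.725 0.200  x4
0.000 0 0.001 -0.728 -0.224 1.125 0.200  x3  !!
0.000 0 0.001 -0.728 -0.224 1.150 0.200  x2  !!
```

Emit:
send_rows --moves "0 0 0.001 -0.728 -0.224 0.725 0.2;0 0 0.001 -0.728 -0.224 0.725 0.2;0 0 0.001 -0.728 -0.224 0.725 0.2;0 0 0.001 -0.728 -0.224 0.725 0.2;0 0 0.001 -0.728 -0.224 0.9 0.2;0 0 0.001 -0.728 -0.224 0.9 0.2"

```text
time: 3.35
eef_pos: [0.4309, -0.236, 0.0635]
tcp_rot: [0.672, 0.74, 0.0, -0.003]
contact_force: [-0.6, -0.0, 0.2]
opening: 0.599
finger_force: 0.0
```

```bash
python3 - <<'E'
from h import *
snap("wrist","w1"); plan([[(.432,-.237,.015,5.5,.2,4)]])
E
```

```text
t 3.4 p [ 0.4319 -0.237   0.0652] F [ 0.5 -0.3 -0. ] op 51.1 ff 0.0
phi 5.5 tilt 0.12 q6 -46.0
CALL
0 0 0 0 0.001 0.251 0.200  x4
```

View pics/w1.png

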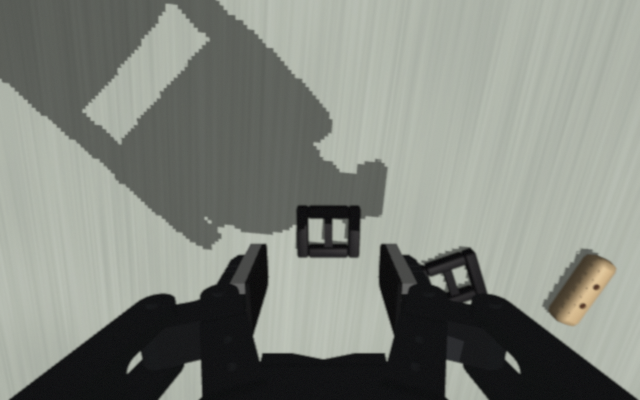

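The wrist view shows the buckle square between the fingers, at about (328,231), with buckle B and the toggle to the right. I'll descend and close.

Emit:
send_rows --moves "0 0 0 0 0 0.15 0.2;0 0 0 0 0 0.25 0.2;0 0 0 0 0 0.25 0.2;0 0 0 0 0 0.25 -0.4;0 0 0 0 0 0.25 -0.4;0 0 0 0 0 0.25 -0.4;0 0 0 0 0 0.25 -0.4;0 0 0 0 0 0.25 -0.4"

```text
time: 4.4
eef_pos: [0.433, -0.2396, 0.0174]
tcp_rot: [0.673, 0.739, 0.001, 0.002]
contact_force: [0.6, 3.5, 7.0]
opening: 0.429
finger_force: 30.7
```

```bash
python3 - <<'E'
from h import *
c=load("w1"); print(proj(c,[.4319,-.2371,.008]))
po=np.array([.5125,.0303]); a=np.radians(73.6); ey=np.array([np.cos(a),np.sin(a)]); ex=np.array([np.sin(a),-np.cos(a)])
print(po+.053*ey, po-.053*ey, po+.058*ey+.024*ex, po-.058*ey+.024*ex)
x,y=po-.053*ey
plan([[(.44,-.19,.16,0,-.4,5)],[(x,y,.16,-16.4,-.4,5),(x,y,.085,-16.4,-.4,4)]])
E
```

```text
(np.float64(325.8948829132725), np.float64(228.12505170842638))
[0.5274641  0.08114364] [ 0.4975359  -0.02054364] [0.55189934 0.07916402] [ 0.51914773 -0.03211641]
t 4.4 p [ 0.433  -0.2396  0.0174] F [0.6 3.5 7. ] op 36.5 ff 30.7
phi 5.3 tilt 0.21 q6 -46.0
CALL
0.001 0.000 0.015 0.242 0.060 -0.713 -0.400  x5
CALL
0.000 0.000 0.046 0.847 0.288 0.000 -0.400  x5
0.000 0.000 0.046 0.847 0.288 0.375 -0.400  x4
```

Emit:
send_rows --moves "0 0 0.015 0.242 0.06 -0.5 -0.4;0 0 0.015 0.242 0.06 -0.71 -0.4;0 0 0.015 0.242 0.06 -0.71 -0.4;0 0 0.015 0.242 0.06 -0.71 -0.4"

```text
time: 4.9
eef_pos: [0.4403, -0.1903, 0.1603]
tcp_rot: [0.707, 0.707, 0.0, 0.003]
contact_force: [0.3, 1.0, -0.7]
opening: 0.43
finger_force: 30.2
```

Emit:
send_rows --moves "0 0 0.046 0.847 0.288 0 -0.4;0 0 0.046 0.847 0.288 0 -0.4;0 0 0.046 0.847 0.288 0 -0.4;0 0 0.046 0.847 0.288 0 -0.4;0 0 0.046 0.847 0.288 0 -0.4"

```text
time: 5.52
eef_pos: [0.4956, -0.0203, 0.1555]
tcp_rot: [0.802, 0.598, -0.001, -0.001]
contact_force: [-0.9, 0.0, -1.0]
opening: 0.432
finger_force: 30.2
```

```bash
python3 - <<'E'
from h import *
x,y=[ 0.4975, -0.0205]
plan([[(x,y,.1,-16.4,-.4,2),(x,y,.062,-16.4,-.4,2),(x,y,.062,-16.4,0.2,3),(x,y,.16,-16.4,.2,3)]])
E
```

```text
t 5.53 p [ 0.4956 -0.0203  0.1555] F [-0.9  0.  -1. ] op 36.7 ff 30.2
phi -16.6 tilt 0.18 q6 3.0
CALL
0 0.000 0 0.002 0.010 0.278 -0.400  x2
0 0.000 0 0.002 0.011 0.468 -0.400  x2
0 0.000 0 0.002 0.011 0.468 0.200  x3
0 0.000 0 0.002 0.009 -0.022 0.200  x3
```

Emit:
send_rows --moves "0 0 0 0 0.01 0.28 -0.4;0 0 0 0 0.01 0.45 -0.4;0 0 0 0 0.01 0.45 -0.4;0 0 0 0 0.01 0.45 0.1;0 0 0 0 0.01 0.45 0.1;0 0 0 0 0.01 0.45 0.1;0 0 0 0 0.01 0.2 0.1;0 0 0 0 0.01 -0.02 0.2;0 0 0 0 0.01 -0.02 0.2"

```text
time: 6.65
eef_pos: [0.5016, -0.0214, 0.1668]
tcp_rot: [0.802, 0.598, 0.003, 0.004]
contact_force: [0.3, -0.1, -1.4]
opening: 0.598
finger_force: 0.0
```

```bash
python3 - <<'E'
from h import *
snap("top","top1",(255,170,475,280),3.5)
plan([[(.5,-.17,.16,10,.2,5)],[(.512,-.263,.1,28,.2,4),(.512,-.263,.03,28,.2,3),(.512,-.263,.018,28,.2,2),(.512,-.263,.018,28,-.4,3)]])
E
```

```text
t 6.7 p [ 0.5    -0.021   0.1641] F [-1.3 -0.3 -0.6] op 50.7 ff 0.0
phi -16.6 tilt 0.34 q6 3.0
CALL
0.001 0.000 -0.074 -0.714 0.212 0.022 0.200  x5
CALL
0.000 0.000 -0.050 -0.468 -0.022 0.300 0.200  x4
0.000 0.000 -0.050 -0.468 -0.022 0.650 0.200  x3
0.000 0.000 -0.050 -0.468 -0.022 0.710 0.200  x2
0.000 0.000 -0.050 -0.468 -0.022 0.710 -0.400  x3
```

View pics/top1.png

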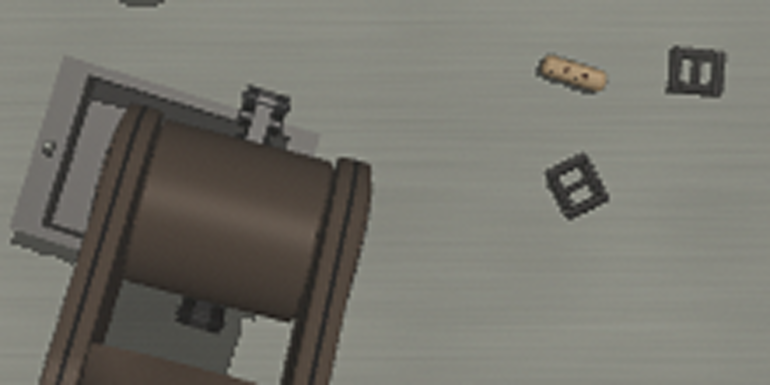

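The other three trims haven't moved, and the arm hides the pod. Next is buckle B.

Emit:
send_rows --moves "0 0 -0.074 -0.714 0.21 0 0.2;0 0 -0.074 -0.714 0.21 0 0.2;0 0 -0.074 -0.714 0.21 0 0.2;0 0 -0.074 -0.714 0.21 0 0.2;0 0 -0.074 -0.714 0.21 0 0.2"

```text
time: 7.32
eef_pos: [0.4972, -0.1688, 0.1601]
tcp_rot: [0.643, 0.766, -0.0, -0.001]
contact_force: [0.3, 0.3, 1.5]
opening: 0.596
finger_force: 0.0
```

Emit:
send_rows --moves "0 0 -0.05 -0.468 -0.022 0.3 0.2;0 0 -0.05 -0.468 -0.022 0.3 0.2;0 0 -0.05 -0.468 -0.022 0.45 0.2;0 0 -0.05 -0.468 -0.022 0.45 0.2"

```text
time: 7.82
eef_pos: [0.508, -0.2599, 0.068]
tcp_rot: [0.515, 0.857, 0.001, -0.004]
contact_force: [-1.0, 0.3, 1.0]
opening: 0.599
finger_force: 0.0
```

```bash
python3 - <<'E'
from h import *
plan([[(.512,-.263,.03,28,.2,3),(.512,-.263,.018,28,.2,2),(.512,-.263,.018,28,-.4,3)]])
E
```

```text
t 7.83 p [ 0.508  -0.2599  0.068 ] F [-1.   0.3  1. ] op 50.9 ff 0.0
phi 28.1 tilt 0.45 q6 -65.0
CALL
0 -0.001 0.000 -0.025 0.011 0.190 0.200  x3
0 -0.001 0.000 -0.025 0.011 0.250 0.200  x2
0 -0.001 0.000 -0.025 0.011 0.250 -0.400  x3
```

Emit:
send_rows --moves "0 0 0 -0.015 0.008 0.19 0.2;0 0 0 -0.015 0.008 0.24 0.2;0 0 0 -0.015 0.008 0.24 0.2;0 0 0 -0.015 0.008 0.24 -0.4;0 0 0 -0.015 0.008 0.24 -0.4;0 0 0 -0.015 0.008 0.24 -0.4;0 0 0 -0.015 0.008 0.24 -0.4;0 0 0 -0.015 0.008 0.24 -0.4"

```text
time: 8.82
eef_pos: [0.5127, -0.2645, 0.0234]
tcp_rot: [0.515, 0.857, 0.0, 0.0]
contact_force: [0.1, -1.0, -0.3]
opening: 0.3
finger_force: 0.0
```

```bash
python3 - <<'E'
from h import *
x,y=.5275,.0811
plan([[(.512,-.263,.1,28,-.4,2),(.51,-.14,.17,10,-.4,4)],[(x,y-.05,.17,-16.4,-.4,4),(x,y,.17,-16.4,-.4,3)]])
E
```

```text
t 8.82 p [ 0.5127 -0.2645  0.0234] F [ 0.1 -1.  -0.3] op 25.5 ff 0.0
phi 28.0 tilt 0.0 q6 -65.0
CALL
0.000 0.000 0.000 0.008 0.000 -0.383 -0.400  x2
0.000 0.000 0.050 0.556 0.281 -0.733 -0.400  x4
CALL
0.000 0.000 0.073 0.827 0.235 0.000 -0.400  x4
0.000 0.000 0.073 1.074 0.278 0.000 -0.400  x3  !!
```

It closed above the buckle because z was about 5 mm too high. I'll reopen, go down 6.5 mm and close again.

Emit:
send_rows --moves "0 0 0 0 0 0 0.2;0 0 0 0 0 0 0.2;0 0 0 0 0 0 0.2;0 0 0 0 0 0.032 0.2;0 0 0 0 0 0.032 0.2;0 0 0 0 0 0.032 -0.4;0 0 0 0 0 0.032 -0.4;0 0 0 0 0 0.032 -0.4;0 0 0 0 0 0.032 -0.4;0 0 0 0 0 0.032 -0.4"

```text
time: 10.07
eef_pos: [0.5127, -0.2645, 0.0169]
tcp_rot: [0.515, 0.857, -0.0, -0.0]
contact_force: [0.2, -0.0, -0.3]
opening: 0.436
finger_force: 30.0
```

```bash
python3 - <<'E'
from h import *
x,y=.5275,.0811
plan([[(.512,-.263,.1,28,-.4,2),(.51,-.10,.17,10,-.4,4)],[(x,y-.05,.17,-16.4,-.4,4),(x,y,.17,-16.4,-.4,3)]])
E
```

```text
t 10.07 p [ 0.5127 -0.2645  0.0169] F [ 0.2 -0.  -0.3] op 37.0 ff 30.0
phi 28.0 tilt 0.0 q6 -65.0
CALL
0 0 0.000 0.008 0.000 -0.416 -0.400  x2
0 0 0.050 0.732 0.375 -0.765 -0.400  x4
CALL
0.000 0.000 0.073 0.630 0.200 0.000 -0.400  x4
0.000 0.000 0.073 0.877 0.243 0.000 -0.400  x3
```

Emit:
send_rows --moves "0 0 0 0 0 -0.4 -0.4;0 0 0 0 0 -0.4 -0.4;0 0 0.05 0.73 0.375 -0.76 -0.4;0 0 0.05 0.73 0.375 -0.76 -0.4;0 0 0.05 0.73 0.375 -0.76 -0.4;0 0 0.05 0.73 0.375 -0.76 -0.4;0 0 0.05 0.73 0.375 -0.76 -0.4"

```text
time: 10.95
eef_pos: [0.5101, -0.1005, 0.1686]
tcp_rot: [0.642, 0.766, -0.0, -0.0]
contact_force: [-0.1, -0.0, 0.4]
opening: 0.428
finger_force: 30.3
```

Emit:
send_rows --moves "0 0 0.073 0.63 0.2 0 -0.4;0 0 0.073 0.63 0.2 0 -0.4;0 0 0.073 0.877 0.243 0 -0.4;0 0 0.073 0.877 0.243 0 -0.4;0 0 0.073 0.877 0.243 0 -0.4;0 0 0.073 0.877 0.243 0 -0.4"

```text
time: 11.7
eef_pos: [0.5277, 0.079, 0.1684]
tcp_rot: [0.801, 0.599, -0.0, -0.0]
contact_force: [0.7, -0.4, -0.2]
opening: 0.429
finger_force: 30.3
```

```bash
python3 - <<'E'
from h import *
x,y=.5275,.0811
plan([[(x,y,.062,-16.4,-.4,2)]])
E
```

```text
t 11.7 p [0.5277 0.079  0.1684] F [ 0.7 -0.4 -0.2] op 36.5 ff 30.3
phi -16.4 tilt 0.06 q6 14.0
CALL
0 0.000 0.000 0.010 -0.004 0.532 -0.400  x2
```

Emit:
send_rows --moves "0 0 0 0.007 0 0.3 -0.4;0 0 0 0.007 0 0.53 -0.4;0 0 0 0.007 0 0.53 -0.4;0 0 0 0.007 0 0.53 0;0 0 0 0.007 0 0.53 0;0 0 0 0.007 0 0.53 0;0 0 0 0.007 0 0.3 0;0 0 0 0.007 0 0 -0.2;0 0 0 0.007 0 0 -0.2"

```text
time: 12.82
eef_pos: [0.5322, 0.0822, 0.1765]
tcp_rot: [0.8, 0.6, 0.006, 0.005]
contact_force: [0.6, -0.3, -0.2]
opening: 0.396
finger_force: 0.0
```

```bash
python3 - <<'E'
from h import *
plan([[(.54,-.10,.17,-15.6,-.2,5)],[(.5923,-.26,.1,-14.8,-.2,4),(.5923,-.26,.04,-14.8,-.2,4)]])
E
```

```text
t 12.82 p [0.5322 0.0822 0.1765] F [ 0.6 -0.3 -0.2] op 33.7 ff 0.0
phi -16.2 tilt 0.83 q6 14.0
CALL
0.002 -0.001 -0.002 -0.864 0.291 0.033 -0.200  x5
CALL
0.000 0.000 -0.002 -0.700 0.467 0.350 -0.200  x4
0.000 0.000 -0.002 -0.700 0.467 0.650 -0.200  x4
```

Emit:
send_rows --moves "0 0 -0.002 -0.86 0.29 0 -0.2;0 0 -0.002 -0.86 0.29 0 -0.2;0 0 -0.002 -0.86 0.29 0 -0.2;0 0 -0.002 -0.86 0.29 0 -0.2;0 0 -0.002 -0.86 0.29 0 -0.2"

```text
time: 13.45
eef_pos: [0.5352, -0.0989, 0.1685]
tcp_rot: [0.796, 0.605, -0.0, -0.0]
contact_force: [-0.2, 0.0, -0.5]
opening: 0.399
finger_force: 0.0
```

Emit:
send_rows --moves "0 0 -0.002 -0.7 0.467 0.35 -0.2;0 0 -0.002 -0.7 0.467 0.35 -0.2;0 0 -0.002 -0.7 0.467 0.5 -0.2;0 0 -0.002 -0.7 0.467 0.5 -0.2;0 0 -0.002 -0.7 0.467 0.5 -0.2;0 0 -0.002 -0.7 0.467 0.5 -0.2"

```text
time: 14.2
eef_pos: [0.589, -0.2576, 0.0707]
tcp_rot: [0.792, 0.611, 0.0, 0.001]
contact_force: [-0.3, -0.1, 0.5]
opening: 0.403
finger_force: 0.0
```

```bash
python3 - <<'E'
from h import *
c=snap("wrist","w2"); print(proj(c,[.5923,-.26,.014]))
plan([[(.5923,-.26,.02,-14.8,-.2,4)]])
E
```

```text
(np.float64(329.9894981441782), np.float64(227.15586086203334))
t 14.25 p [ 0.589  -0.2578  0.071 ] F [ 0.3  0.2 -0.7] op 34.2 ff 0.0
phi -14.7 tilt 0.16 q6 -18.0
CALL
0.000 0.000 0.000 -0.006 0.018 0.255 -0.200  x4
```

View pics/w2.png

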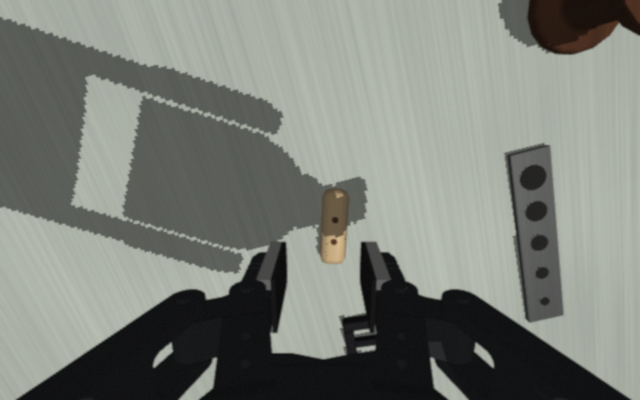

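The toggle sits between the fingers at (335,226), as predicted, so I'll grasp it.

Emit:
send_rows --moves "0 0 0 -0.006 0.018 0.15 -0.2;0 0 0 -0.006 0.018 0.25 -0.2;0 0 0 -0.006 0.018 0.25 -0.2;0 0 0 -0.006 0.018 0.25 -0.8;0 0 0 -0.006 0.018 0.25 -0.8;0 0 0 -0.006 0.018 0.25 -0.8;0 0 0 -0.006 0.018 0.25 -0.8"

```text
time: 15.12
eef_pos: [0.5919, -0.2616, 0.02]
tcp_rot: [0.792, 0.61, 0.0, 0.001]
contact_force: [0.0, 1.4, 4.0]
opening: 0.174
finger_force: 32.4
```

```bash
python3 - <<'E'
from h import *
x,y=.519,-.032
# toggle placed in -y bay
plan([[(.5923,-.26,.12,-14.8,-.8,2),(.56,-.12,.18,30,-.8,5)],[(x,y,.18,73.6,-.8,6)]])
E
```

```text
t 15.12 p [ 0.5919 -0.2616  0.02  ] F [0.  1.4 4. ] op 14.8 ff 32.4
phi -14.8 tilt 0.09 q6 -18.0
CALL
0.000 0.000 0 0.008 0.001 -0.500 -0.800  x2
0.000 0.000 -0.124 0.643 -0.334 -0.801 -0.800  x5
CALL
0.000 0.000 -0.121 0.484 0.042 0.000 -0.800  x6
```

Emit:
send_rows --moves "0 0 0 0 0 -0.5 -0.8;0 0 0 0 0 -0.5 -0.8;0 0 -0.124 0.643 -0.334 -0.8 -0.8;0 0 -0.124 0.643 -0.334 -0.8 -0.8;0 0 -0.124 0.643 -0.334 -0.8 -0.8;0 0 -0.124 0.643 -0.334 -0.8 -0.8;0 0 -0.124 0.643 -0.334 -0.8 -0.8"

```text
time: 16.0
eef_pos: [0.5594, -0.1193, 0.1791]
tcp_rot: [0.501, 0.865, -0.0, 0.0]
contact_force: [-0.8, -0.2, -0.4]
opening: 0.173
finger_force: 32.0
```

Emit:
send_rows --moves "0 0 -0.121 0.484 0.042 0 -0.8;0 0 -0.121 0.484 0.042 0 -0.8;0 0 -0.121 0.484 0.042 0 -0.8;0 0 -0.121 0.484 0.042 0 -0.8;0 0 -0.121 0.484 0.042 0 -0.8;0 0 -0.121 0.484 0.042 0 -0.8"

```text
time: 16.75
eef_pos: [0.5186, -0.032, 0.1787]
tcp_rot: [0.146, 0.989, 0.0, -0.0]
contact_force: [0.5, -0.5, 0.4]
opening: 0.173
finger_force: 32.0
```

```bash
python3 - <<'E'
from h import *
x,y=.519,-.032
plan([[(x,y,.10,73.6,-.8,2),(x,y,.083,73.6,-.8,2)]])
E
```

```text
t 16.75 p [ 0.5186 -0.032   0.1787] F [ 0.5 -0.5  0.4] op 14.7 ff 32.0
phi 73.2 tilt 0.03 q6 -88.0
CALL
0 0 -0.001 -0.002 0.000 0.393 -0.800  x2
0 0 -0.001 -0.002 0.000 0.478 -0.800  x2
```

Emit:
send_rows --moves "0 0 0 0 0 0.3 -0.8;0 0 0 0 0 0.48 -0.8;0 0 0 0 0 0.48 -0.8;0 0 0 0 0 0.48 -0.45;0 0 0 0 0 0.48 -0.45;0 0 0 0 0 0.48 -0.45;0 0 0 0 0 0.2 -0.45;0 0 0 0 0 0 0;0 0 0 0 0 0 0"

```text
time: 17.88
eef_pos: [0.5227, -0.0325, 0.1864]
tcp_rot: [0.145, 0.989, -0.001, 0.007]
contact_force: [0.3, 0.5, 0.1]
opening: 0.499
finger_force: 0.0
```

```bash
python3 - <<'E'
from h import *
plan([[(.56,-.17,.17,89,.2,6)],[(.5946,-.348,.1,85.7,.2,4),(.5946,-.348,.07,85.7,.2,4)]],(.5186,-.032,.1787,73.2))
E
```

```text
t 17.88 p [ 0.5227 -0.0325  0.1864] F [0.3 0.5 0.1] op 42.4 ff 0.0
phi 73.2 tilt 0.0 q6 -88.0
CALL
0.000 0.000 -0.044 -0.398 -0.601 0.043 0.200  x6
CALL
0.000 0.000 0.009 -0.189 -0.887 0.350 0.200  x4
0.000 0.000 0.009 -0.189 -0.887 0.500 0.200  x4
```

Emit:
send_rows --moves "0 0 -0.044 -0.398 -0.6 0 0.2;0 0 -0.044 -0.398 -0.6 0 0.2;0 0 -0.044 -0.398 -0.6 0 0.2;0 0 -0.044 -0.398 -0.6 0 0.2;0 0 -0.044 -0.398 -0.6 0 0.2"

```text
time: 18.5
eef_pos: [0.5602, -0.1679, 0.1786]
tcp_rot: [0.007, 1.0, 0.001, -0.0]
contact_force: [-0.1, 0.2, 0.0]
opening: 0.599
finger_force: 0.0
```

Emit:
send_rows --moves "0 0 0.009 -0.189 -0.887 0.35 0.2;0 0 0.009 -0.189 -0.887 0.35 0.2;0 0 0.009 -0.189 -0.887 0.35 0.2;0 0 0.009 -0.189 -0.887 0.35 0.2;0 0 0.009 -0.189 -0.887 0.6 0.2;0 0 0.009 -0.189 -0.887 0.6 0.2;0 0 0.009 -0.189 -0.887 0.6 0.2"

```text
time: 19.38
eef_pos: [0.5968, -0.3459, 0.0605]
tcp_rot: [0.034, 0.999, -0.0, 0.0]
contact_force: [0.4, -1.3, 0.3]
opening: 0.599
finger_force: 0.0
```

```bash
python3 - <<'E'
from h import *
plan([[(.5946,-.348,.017,85.7,.2,4)]])
c=snap("top","top2"); im=c["image"][170:215,430:480]; print((im.mean(2)<70).sum(), [ (np.argwhere(im.mean(2)<70).mean(0)[::-1]+[430,170]).round(1)])
o=load("top0")["image"][170:215,430:480]; print([ (np.argwhere(o.mean(2)<70).mean(0)[::-1]+[430,170]).round(1)])
E
```

```text
t 19.38 p [ 0.5968 -0.3459  0.0605] F [ 0.4 -1.3  0.3] op 50.9 ff 0.0
phi 86.1 tilt 0.06 q6 -125.0
CALL
0 0.000 0.001 0.011 -0.011 0.218 0.200  x4
1157 [array([460.7, 194.8])]
[array([453.4, 190.2])]
```

Emit:
send_rows --moves "0 0 0 0.011 -0.01 0.15 0.2;0 0 0 0.011 -0.01 0.217 0.2;0 0 0 0.011 -0.01 0.217 0.2;0 0 0 0.011 -0.01 0.217 -0.4;0 0 0 0.011 -0.01 0.217 -0.4;0 0 0 0.011 -0.01 0.217 -0.4;0 0 0 0.011 -0.01 0.217 -0.4;0 0 0 0.011 -0.01 0.217 -0.4"

```text
time: 20.42
eef_pos: [0.5947, -0.3497, 0.0171]
tcp_rot: [0.035, 0.999, -0.001, 0.001]
contact_force: [0.4, 0.6, 5.2]
opening: 0.43
finger_force: 30.6
```

```bash
python3 - <<'E'
from h import *
x,y=.5275,.0811
plan([[(.5946,-.348,.12,85.7,-.4,2),(.56,-.18,.18,50,-.4,5)],[(.54,-.01,.18,10,-.4,6)],[(x,y,.17,-16.4,-.4,4),(x,y,.062,-16.4,-.4,3)]])
E
```

```text
t 20.43 p [ 0.5947 -0.3497  0.0171] F [0.4 0.6 5.2] op 36.6 ff 30.6
phi 86.0 tilt 0.14 q6 -125.0
CALL
0 0.000 0.001 0 0.008 -0.515 -0.400  x2
0 0.000 0.100 0.230 0.833 -0.816 -0.400  x5
CALL
0.000 0.000 0.111 0.623 0.587 0.000 -0.400  x6
CALL
0.000 0.000 0.073 0.459 0.018 0.050 -0.400  x4
0.000 0.000 0.073 0.459 0.018 0.590 -0.400  x3
```

Emit:
send_rows --moves "0 0 0 0 0 -0.5 -0.4;0 0 0 0 0 -0.5 -0.4;0 0 0.1 0.23 0.833 -0.815 -0.4;0 0 0.1 0.23 0.833 -0.815 -0.4;0 0 0.1 0.23 0.833 -0.815 -0.4;0 0 0.1 0.23 0.833 -0.815 -0.4;0 0 0.1 0.23 0.833 -0.815 -0.4"

```text
time: 21.3
eef_pos: [0.5592, -0.1789, 0.1783]
tcp_rot: [0.341, 0.94, -0.0, -0.0]
contact_force: [0.6, -0.3, -0.3]
opening: 0.431
finger_force: 30.3
```

Emit:
send_rows --moves "0 0 0.111 0.623 0.587 0 -0.4;0 0 0.111 0.623 0.587 0 -0.4;0 0 0.111 0.623 0.587 0 -0.4;0 0 0.111 0.623 0.587 0 -0.4;0 0 0.111 0.623 0.587 0 -0.4;0 0 0.111 0.623 0.587 0 -0.4"

```text
time: 22.05
eef_pos: [0.5396, -0.0105, 0.1781]
tcp_rot: [0.642, 0.767, -0.0, -0.0]
contact_force: [1.0, 1.1, 0.1]
opening: 0.429
finger_force: 30.3
```

```bash
python3 - <<'E'
from h import *
x,y=.5275,.0811
plan([[(x,y,.17,-16.4,-.4,4)]])
E
```

```text
t 22.05 p [ 0.5396 -0.0105  0.1781] F [1.  1.1 0.1] op 36.4 ff 30.3
phi 10.1 tilt 0.05 q6 -22.0
CALL
0 0 0.074 0.462 0.021 0.040 -0.400  x4
```

Emit:
send_rows --moves "0 0 0.074 0.462 0.021 0.04 -0.4;0 0 0.074 0.462 0.021 0.04 -0.4;0 0 0.074 0.462 0.021 0.04 -0.4;0 0 0.074 0.462 0.021 0.04 -0.4;0 0 0.074 0.462 0.021 0.35 -0.4;0 0 0.074 0.462 0.021 0.57 -0.4;0 0 0.074 0.462 0.021 0.57 -0.4;0 0 0.074 0.462 0.021 0.57 0;0 0 0.074 0.462 0.021 0.57 0;0 0 0.074 0.462 0.021 0.57 0;0 0 0.074 0.462 0.021 0.3 0;0 0 0.074 0.462 0.021 0 0.2"

```text
time: 23.55
eef_pos: [0.5269, 0.0821, 0.1796]
tcp_rot: [0.802, 0.598, -0.001, -0.0]
contact_force: [1.8, 0.7, -0.1]
opening: 0.597
finger_force: 0.0
```

```bash
python3 - <<'E'
from h import *
# next: plate grip over ribs; closing across plate x (phi = 14)
plan([[(.49,.2,.2,14,1,6)]],(.5275,.0811,.178,-16.4))
E
```

```text
t 23.55 p [0.5269 0.0821 0.1796] F [ 1.8  0.7 -0.1] op 50.7 ff 0.0
phi -16.4 tilt 0.0 q6 15.0
CALL
0.000 0.000 -0.084 0.517 -0.348 -0.110 1.000  x6
```

Emit:
send_rows --moves "0 0 -0.084 0.517 -0.348 -0.11 1;0 0 -0.084 0.517 -0.348 -0.11 1;0 0 -0.084 0.517 -0.348 -0.11 1;0 0 -0.084 0.517 -0.348 -0.11 1;0 0 -0.084 0.517 -0.348 -0.11 1;0 0 -0.084 0.517 -0.348 -0.11 1"

```text
time: 24.3
eef_pos: [0.4906, 0.2003, 0.2004]
tcp_rot: [0.619, 0.785, -0.0, -0.0]
contact_force: [-0.2, 0.3, 0.4]
opening: 1.001
finger_force: 0.0
```

```bash
python3 - <<'E'
from h import *
c=snap("wrist","w3"); d=snap("top","top3",(165,115,355,285),3.5); e=snap("scene","scene3")
a=cv2.imread('pics/top3.png'); b=cv2.imread('pics/scene3.png')[135:285,280:480]; b=cv2.resize(b,None,fx=3,fy=3,interpolation=cv2.INTER_CUBIC)
cv2.imwrite('pics/scene3.png',b)
E
```

```text
(no output)
```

View pics/top3.png

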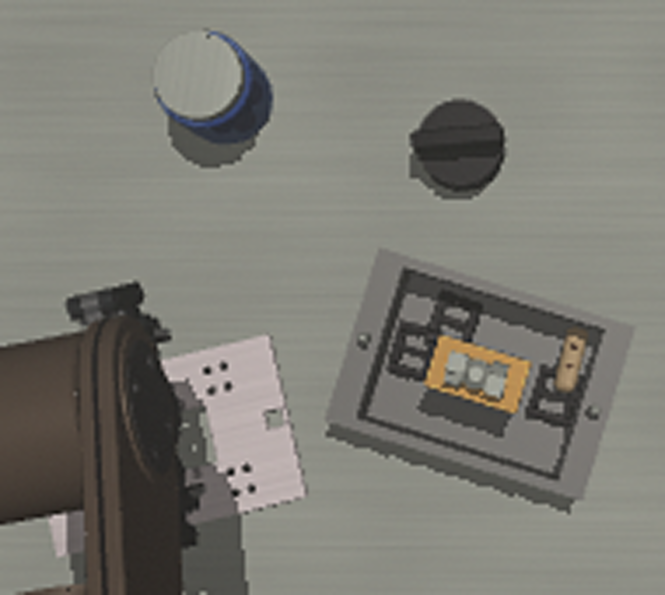

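View pics/w3.png

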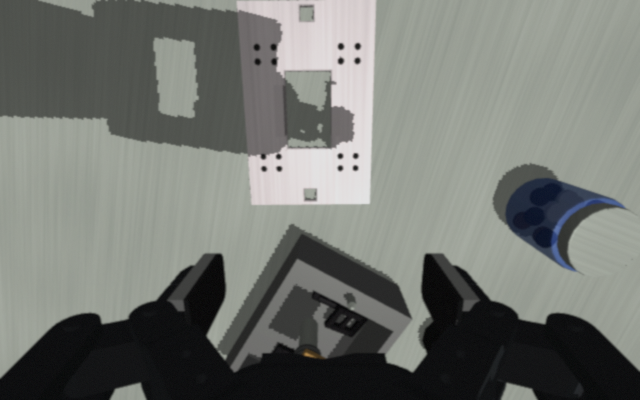

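All four trims are in the pod bays, and the plate and cap haven't moved. The wrist view gives the plate holes at (306,13) and (310,195), and the plate's near corners at (251,205) and (370,203).

```bash
python3 - <<'E'
from h import *
c=load("w3")
q=np.array([ray(c,*p,.006) for p in [(306,13),(310,194.5)]]); d=q[1]-q[0]; print(q.mean(0),np.linalg.norm(d),np.degrees(np.arctan2(d[1],d[0])))
q=np.array([ray(c,*p,.006) for p in [(251,205),(370,203.5)]]);print(q,np.linalg.norm(q[1]-q[0]))
plan([[(.46,.2607,.12,14,1,4)]])
E
```

```text
[0.46184197 0.25778777 0.006     ] 0.16397433054158828 -75.92454365910044
[[0.42589155 0.15346456 0.006     ]
 [0.54317231 0.18321823 0.006     ]] 0.12099611188009879
t 24.45 p [0.4906 0.2005 0.2003] F [ 0.3 -0.8  0.5] op 85.1 ff 0.0
phi 13.5 tilt 0.02 q6 -2.0
CALL
0 0 -0.001 0.329 -0.078 0.402 1.000  x4
```

Emit:
send_rows --moves "0 0 0 0.32 -0.075 0.4 1;0 0 0 0.32 -0.075 0.4 1;0 0 0 0.32 -0.075 0.4 1;0 0 0 0.32 -0.075 0.7 1;0 0 0 0.32 -0.075 0.7 1;0 0 0 0.32 -0.075 0.7 1" --newtons 50

```text
time: 25.2
eef_pos: [0.4625, 0.2596, 0.0627]
tcp_rot: [0.619, 0.786, 0.001, 0.001]
contact_force: [0.4, -0.7, 0.5]
opening: 0.998
finger_force: 0.0
```

```bash
python3 - <<'E'
from h import *
plan([[(.461,.259,.026,14,1,4)]])
E
```

```text
t 25.2 p [0.4625 0.2596 0.0627] F [ 0.4 -0.7  0.5] op 84.9 ff 0.0
phi 13.6 tilt 0.17 q6 5.0
CALL
0.000 0 -0.001 -0.001 -0.009 0.183 1.000  x4
```

Emit:
send_rows --moves "0 0 -0.001 0 -0.007 0.15 1;0 0 -0.001 0 -0.007 0.183 1;0 0 -0.001 0 -0.007 0.183 1;0 0 -0.001 0 -0.007 0.183 0;0 0 -0.001 0 -0.007 0.183 0;0 0 -0.001 0 -0.007 0.183 0;0 0 -0.001 0 -0.007 0.183 0;0 0 -0.001 0 -0.007 0.183 0"

```text
time: 26.2
eef_pos: [0.461, 0.2599, 0.0259]
tcp_rot: [0.616, 0.788, 0.001, 0.001]
contact_force: [-0.0, -1.1, 5.9]
opening: 0.662
finger_force: 54.8
```

```bash
python3 - <<'E'
from h import *
p=ctrl.get_state()["eef_pos"]
plan([[(p[0],p[1],.18,14,0,5)],[(.48,.18,.18,0,0,5)],[(.5125,.0303,.18,-16.4,0,6)]])
E
```

```text
t 26.2 p [0.461  0.2599 0.0259] F [-0.  -1.1  5.9] op 56.3 ff 54.8
phi 14.0 tilt 0.2 q6 4.0
CALL
0.001 0 0 0.000 0.003 -0.771 0.000  x5
CALL
0.000 0.000 0.039 -0.411 -0.004 0.000 0.000  x5
CALL
0.000 0.000 0.046 -0.748 0.162 0.000 0.000  x6
```

Emit:
send_rows --moves "0 0 0 0 0 -0.2 0;0 0 0 0 0 -0.5 0;0 0 0 0 0 -0.77 0;0 0 0 0 0 -0.77 0;0 0 0 0 0 -0.77 0"

```text
time: 26.82
eef_pos: [0.4582, 0.259, 0.1765]
tcp_rot: [0.616, 0.788, -0.001, -0.001]
contact_force: [-0.2, 0.1, -3.1]
opening: 0.66
finger_force: 55.5
```

Emit:
send_rows --moves "0 0 0.039 -0.41 0 0 0;0 0 0.039 -0.41 0 0 0;0 0 0.039 -0.41 0 0 0;0 0 0.039 -0.41 0 0 0;0 0 0.039 -0.41 0 0 0"

```text
time: 27.45
eef_pos: [0.4785, 0.1805, 0.177]
tcp_rot: [0.707, 0.707, -0.001, -0.001]
contact_force: [-0.2, 0.0, -3.2]
opening: 0.661
finger_force: 55.5
```

```bash
python3 - <<'E'
from h import *
c=snap("wrist","w4"); d=snap("top","top4")
plan([[(.5125,.0303,.18,-16.4,0,6)]])
E
```

```text
t 27.55 p [0.4789 0.1805 0.1776] F [-0.7  0.  -2.1] op 56.3 ff 55.5
phi 0.0 tilt 0.03 q6 9.0
CALL
0 0.000 0.046 -0.751 0.168 -0.012 0.000  x6
```

View pics/w4.png

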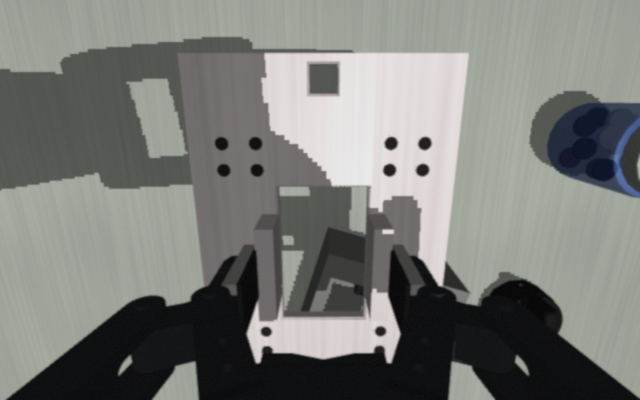

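The plate is held square. The far hole is at (323,78), and the far corners are at (180,53) and (468,53).

```bash
python3 - <<'E'
from h import *
c=load("w4"); s=ctrl.get_state(); p=s["eef_pos"]; M=R.from_quat(s["tcp_rot"]).as_matrix()
for zz in (.1576,):
  for uv in [(323.5,78.5),(180,53),(468,53),(278,186),(370,186),(285,316),(363,316)]:
    print(uv,(M.T@(ray(c,*uv,zz)-p)*1e3).round(1))
E
```

```text
(323.5, 78.5) [79.8 -0.7 20. ]
(180, 53) [ 89.7 -59.9  20.1]
(468, 53) [89.7 58.7 20. ]
(278, 186) [ 33.3 -21.6  20. ]
(370, 186) [33.3 20.6 20. ]
(285, 316) [-36.  -20.6  20. ]
(363, 316) [-36.   19.7  20. ]
```

Emit:
send_rows --moves "0 0 0.046 -0.751 0.168 0 0;0 0 0.046 -0.751 0.168 0 0;0 0 0.046 -0.751 0.168 0 0;0 0 0.046 -0.751 0.168 0 0;0 0 0.046 -0.751 0.168 0 0;0 0 0.046 -0.751 0.168 0 0;0 0 0.046 -0.751 0.168 0 0"

```text
time: 28.42
eef_pos: [0.5125, 0.0306, 0.1779]
tcp_rot: [0.801, 0.598, -0.0, -0.0]
contact_force: [-0.2, 0.0, -2.4]
opening: 0.659
finger_force: 55.5
```

```bash
python3 - <<'E'
from h import *
plan([[(.5125,.0303,.125,-16.4,0,6)]])
E
```

```text
t 28.43 p [0.5125 0.0306 0.1779] F [-0.2  0.  -2.4] op 56.0 ff 55.5
phi -16.5 tilt 0.01 q6 9.0
CALL
0 0 0 -0.001 0.001 0.265 0.000  x6
```

Emit:
send_rows --moves "0 0 0 0 0 0.15 0;0 0 0 0 0 0.265 0;0 0 0 0 0 0.265 0;0 0 0 0 0 0.265 0;0 0 0 0 0 0.265 0"

```text
time: 29.05
eef_pos: [0.5138, 0.0296, 0.1265]
tcp_rot: [0.802, 0.598, 0.001, 0.001]
contact_force: [0.6, -0.0, -2.8]
opening: 0.665
finger_force: 55.4
```

```bash
python3 - <<'E'
from h import *
c=snap("wrist","w5"); d=snap("top","top5")
im=c["image"][:,:,::-1]; t=d["image"][:,:,::-1]
a=cv2.resize(im[30:330,160:480],(427,400),interpolation=cv2.INTER_CUBIC)
h=cv2.resize(im[40:120,280:370],(360,320),interpolation=cv2.INTER_CUBIC)
o=np.zeros((400,790,3),np.uint8); o[:,:427]=a; o[:320,430:]=h
cv2.imwrite('pics/w5c.png',o)
s=ctrl.get_state(); print(s["eef_pos"],s["contact_force"])
E
```

```text
[0.51343921 0.02950709 0.12612427] [-0.37181473  0.47180185 -2.84871942]
```

View pics/w5c.png

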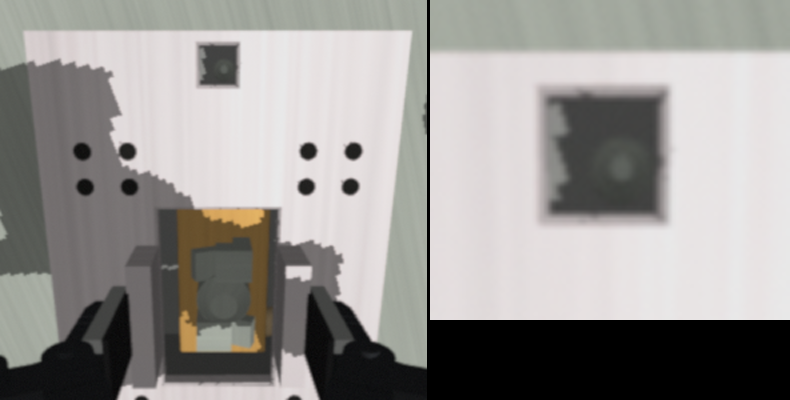

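The pin tip shows inside the hole: hole centre about (323.2,78.2), tip (327.5,81.5). The post is at (326.4,255).

```bash
python3 - <<'E'
from h import *
c=load("w5"); s=ctrl.get_state(); p=s["eef_pos"]; M=R.from_quat(s["tcp_rot"]).as_matrix()
z=p[2]
for n,uv,zz in [("hole",(323.25,78.25),z-.020),("tip",(327.5,81.5),.075),("post",(326.4,255),.108)]:
    q=ray(c,*uv,zz); print(n,q.round(4),(M.T@(q-p)*1e3).round(1))
# hole, tip in all: top view pod centre
plan([])
E
```

```text
hole [0.5363 0.1062 0.1061] [80.  -0.1 20. ]
tip [0.5386 0.1059 0.075 ] [80.4  2.2 51.2]
post [0.5146 0.0282 0.108 ] [-0.9  1.5 18.1]
t 29.15 p [0.5134 0.0295 0.1261] F [-0.4  0.5 -2.8] op 56.0 ff 55.4
phi -16.6 tilt 0.13 q6 9.0
```

Emit:
send_rows --moves "0 0 0 0.003 0.01 0 0;0 0 0 0.003 0.01 0 0;0 0 0 0.003 0.01 0 0"

```text
time: 29.52
eef_pos: [0.5148, 0.0296, 0.125]
tcp_rot: [0.802, 0.598, -0.0, -0.0]
contact_force: [0.1, 0.3, -2.9]
opening: 0.662
finger_force: 55.4
```

```bash
python3 - <<'E'
from h import *
plan([[(.5156,.0295,.1,-16.5,0,1),(.5156,.0295,.086,-16.5,0,1)]])
E
```

```text
t 29.52 p [0.5148 0.0296 0.125 ] F [ 0.1  0.3 -2.9] op 56.3 ff 55.4
phi -16.6 tilt 0.0 q6 9.0
CALL
0 0.000 0 0.001 0.004 0.125 0.000  x1
0 0.000 0 0.001 0.004 0.195 0.000  x1
```

Emit:
send_rows --moves "0 0 0 0.001 0.004 0.05 0;0 0 0 0.001 0.004 0.09 0;0 0 0 0.001 0.004 0.125 0;0 0 0 0.001 0.004 0.145 0;0 0 0 0.001 0.004 0.165 0;0 0 0 0.001 0.004 0.175 0;0 0 0 0.001 0.004 0.175 0"

```text
time: 30.4
eef_pos: [0.5156, 0.0295, 0.0899]
tcp_rot: [0.802, 0.598, -0.0, -0.0]
contact_force: [-0.1, 0.3, -2.6]
opening: 0.659
finger_force: 55.5
```

Emit:
send_rows --moves "0 0 0 0 0 0.01 0;0 0 0 0 0 0.018 0;0 0 0 0 0 0.018 0;0 0 0 0 0 0.021 0;0 0 0 0 0 0.021 0"

```text
time: 31.02
eef_pos: [0.5157, 0.0296, 0.0861]
tcp_rot: [0.802, 0.598, -0.0, 0.0]
contact_force: [-1.7, -0.7, 0.9]
opening: 0.666
finger_force: 55.8
```

Emit:
send_rows --moves "0 0 0 0 0 0 0.4;0 0 0 0 0 0 0.8;0 0 0 0 0 0 0.8;0 0 0 0 0 0 0.8;0 0 0 0 0 -0.15 0.8;0 0 0 0 0 -0.4 0.8;0 0 0 0 0 -0.6 0.8;0 0 0 0 0 -0.6 0.8"

```text
time: 32.02
eef_pos: [0.5181, 0.0292, 0.2103]
tcp_rot: [0.802, 0.598, 0.003, 0.003]
contact_force: [-0.6, 0.2, -0.7]
opening: 0.901
finger_force: 0.0
```

```bash
python3 - <<'E'
from h import *
# cap at (.6725,.0472), bar dir 98.2 -> closing phi 8.2
plan([[(.58,.04,.2,0,.2,5)],[(.6725,.0472,.14,8.2,-.2,5)]])
c=snap("wrist","w6")
E
```

```text
t 32.02 p [0.5181 0.0292 0.2103] F [-0.6  0.2 -0.7] op 76.6 ff 0.0
phi -16.6 tilt 0.52 q6 9.0
CALL
0.001 0 -0.046 0.140 0.281 0.054 0.200  x5
CALL
0.000 0.000 -0.023 0.036 0.463 0.300 -0.200  x5
```

View pics/w6.png

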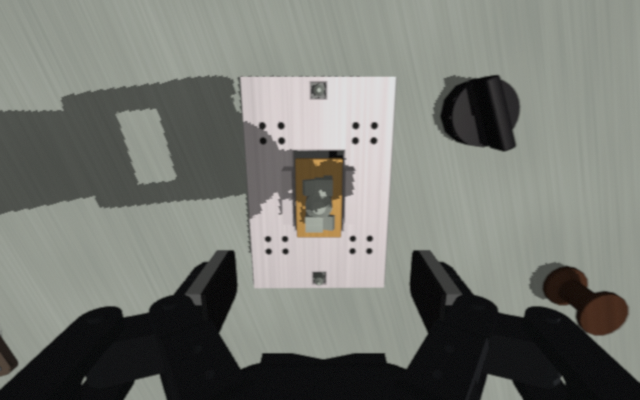

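The plate is seated, with the pins showing in both holes at (318,90) and (319,278). The cap's bar runs from about (490,77) to (507,150).

```bash
python3 - <<'E'
from h import *
c=load("w6")
q=np.array([ray(c,*u,.066) for u in [(318,90),(319.5,278)]]); d=q[0]-q[1]; print(q.mean(0),np.linalg.norm(d),np.degrees(np.arctan2(d[1],d[0])))
q=np.array([ray(c,*u,.058) for u in [(490,77),(507,150)]]); d=q[0]-q[1]; print(q.mean(0),np.linalg.norm(d),np.degrees(np.arctan2(d[1],d[0])))
# crop cap
im=cv2.resize(c["image"][60:170,420:540,::-1],None,fx=4,fy=4,interpolation=cv2.INTER_CUBIC); cv2.imwrite('pics/capc.png',np.clip(im.astype(float)*2.5,0,255).astype(np.uint8))
E
```

```text
[0.51470935 0.02727711 0.066     ] 0.16416726151379293 73.63565919302953
[0.67498766 0.04535507 0.058     ] 0.06255687423523346 94.6245680709754
```

Emit:
send_rows --moves "0 0 -0.046 0.14 0.281 0 0.2;0 0 -0.046 0.14 0.281 0 0.2;0 0 -0.046 0.14 0.281 0 0.2;0 0 -0.046 0.14 0.281 0 0.2;0 0 -0.046 0.14 0.281 0 0.2"

```text
time: 32.7
eef_pos: [0.577, 0.0403, 0.2058]
tcp_rot: [0.708, 0.706, 0.0, 0.0]
contact_force: [0.5, 0.8, -0.1]
opening: 0.602
finger_force: 0.0
```

Emit:
send_rows --moves "0 0 -0.018 0.036 0.463 0.2 -0.1;0 0 -0.018 0.036 0.463 0.2 -0.1;0 0 -0.018 0.036 0.463 0.3 -0.1;0 0 -0.018 0.036 0.463 0.3 -0.1;0 0 -0.018 0.036 0.463 0.3 -0.1;0 0 -0.018 0.036 0.463 0.3 -0.1"

```text
time: 33.45
eef_pos: [0.6701, 0.0474, 0.1473]
tcp_rot: [0.666, 0.746, 0.001, 0.001]
contact_force: [0.5, -0.3, -0.0]
opening: 0.452
finger_force: 0.0
```

```bash
python3 - <<'E'
from h import *
c=snap("wrist","w7"); plan([])
im=cv2.resize(c["image"][130:330,200:450,::-1],None,fx=3,fy=3,interpolation=cv2.INTER_CUBIC); cv2.imwrite('pics/w7c.png',np.clip(im.astype(float)*2.2,0,255).astype(np.uint8))
E
```

```text
t 33.5 p [0.6702 0.0474 0.1473] F [-0.4  0.5 -0.5] op 38.4 ff 0.0
phi 6.4 tilt 0.12 q6 -11.0
```

View pics/w7c.png

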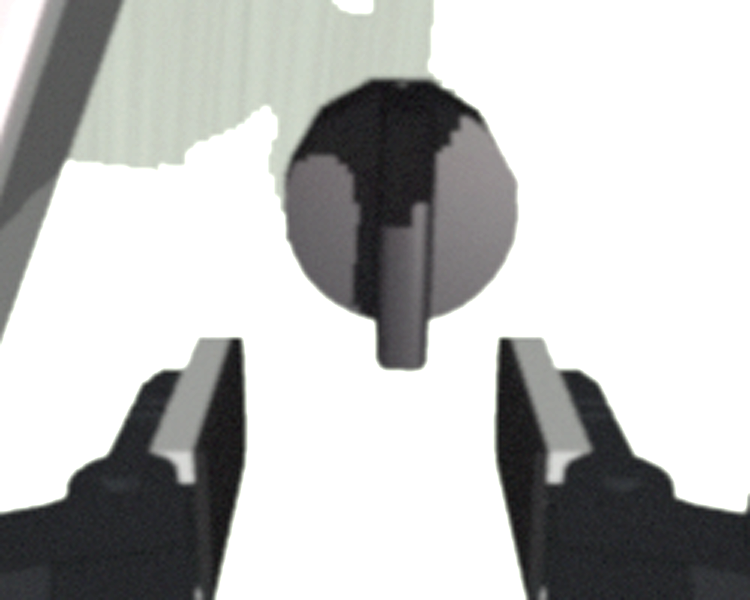

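The cap is squarely between the fingers. In the crop its disc spans x 287–517 and the bar's near end is at (402,368), with the bar pointing along the tool's x axis.

```bash
python3 - <<'E'
from h import *
c=load("w7"); s=ctrl.get_state(); p=s["eef_pos"]; M=R.from_quat(s["tcp_rot"]).as_matrix()
print("cam in tool",(M.T@(np.array(c["extrinsics"])[:3,3]-p)*1e3).round(1))
f=lambda x,y:(200+(x+.5)/3-.5,130+(y+.5)/3-.5)
for n,xy,z in [("barend",(402,368),.058),("barend30",(402,368),.03),("discL",(287,205),.03),("discR",(517,205),.03),("discbot",(402,320),.03),("disctop",(402,78),.03),("disctop0",(402,78),.058)]:
    q=ray(c,*f(*xy),z); print(n,q.round(4),(M.T@(q-p)*1e3).round(1))
E
```

```text
cam in tool [  70.6   -0.8 -129. ]
barend [0.681  0.0152 0.058 ] [-33.2   7.   89.3]
barend30 [0.6836 0.0021 0.03  ] [-46.5   8.  117.3]
discL [0.6487 0.0442 0.03  ] [ -0.7 -21.9 117.2]
discR [0.7074 0.0507 0.03  ] [ -0.8  37.1 117.4]
discbot [0.6819 0.0159 0.03  ] [-32.6   7.8 117.3]
disctop [0.6741 0.08   0.03  ] [ 32.    7.3 117.3]
disctop0 [0.6726 0.0842 0.058 ] [36.4  6.4 89.3]
```

Emit:
send_rows --moves "0 0 -0.002 -0.004 0.034 0.25 -0.1;0 0 -0.002 -0.004 0.034 0.465 -0.1;0 0 -0.002 -0.004 0.034 0.465 -0.1;0 0 -0.002 -0.004 0.034 0.465 -0.9;0 0 -0.002 -0.004 0.034 0.465 -0.9;0 0 -0.002 -0.004 0.034 0.465 -0.9;0 0 -0.002 -0.004 0.034 0.465 -0.9;0 0 -0.002 -0.004 0.034 0.465 -0.9" --newtons 80

```text
time: 34.5
eef_pos: [0.6791, 0.0472, 0.0561]
tcp_rot: [0.662, 0.75, 0.002, 0.002]
contact_force: [-0.1, -0.2, 7.3]
opening: 0.129
finger_force: 80.4
```

```bash
python3 - <<'E'
from h import *
plan([])
E
```

```text
t 34.5 p [0.6791 0.0472 0.0561] F [-0.1 -0.2  7.3] op 11.0 ff 80.4
phi 7.2 tilt 0.31 q6 -12.0
```

```bash
python3 - <<'E'
from h import *
plan([[(.679,.047,.2,7.2,-.9,4)],[(.5725,.012,.2,73.6,-.9,8)]])
E
```

```text
t 34.5 p [0.6791 0.0472 0.0561] F [-0.1 -0.2  7.3] op 11.0 ff 80.4
phi 7.2 tilt 0.31 q6 -12.0
CALL
0.001 0.000 0 -0.002 0.003 -0.720 -0.900  x4
CALL
0.000 0.000 -0.184 -0.107 -0.550 0.000 -0.900  x8
```

Emit:
send_rows --moves "0 0 0 0 0 -0.2 -0.9;0 0 0 0 0 -0.5 -0.9;0 0 0 0 0 -0.72 -0.9;0 0 0 0 0 -0.72 -0.9;0 0 0 0 0 -0.72 -0.9"

```text
time: 35.12
eef_pos: [0.6759, 0.0475, 0.1953]
tcp_rot: [0.662, 0.75, -0.001, -0.001]
contact_force: [-0.3, 0.3, -2.1]
opening: 0.126
finger_force: 79.4
```

Emit:
send_rows --moves "0 0 -0.184 -0.107 -0.55 0 -0.9;0 0 -0.184 -0.107 -0.55 0 -0.9;0 0 -0.184 -0.107 -0.55 0 -0.9;0 0 -0.184 -0.107 -0.55 0 -0.9;0 0 -0.184 -0.107 -0.55 0 -0.9;0 0 -0.184 -0.107 -0.55 0 -0.9;0 0 -0.184 -0.107 -0.55 0 -0.9;0 0 -0.184 -0.107 -0.55 0 -0.9"

```text
time: 36.12
eef_pos: [0.5696, 0.0126, 0.195]
tcp_rot: [0.146, 0.989, 0.0, -0.002]
contact_force: [0.2, 0.1, -1.9]
opening: 0.128
finger_force: 79.5
```

```bash
python3 - <<'E'
from h import *
c=snap("wrist","w8"); s=ctrl.get_state(); p=s["eef_pos"]; M=R.from_quat(s["tcp_rot"]).as_matrix(); plan([])
hsv=cv2.cvtColor(np.ascontiguousarray(c["image"]),cv2.COLOR_RGB2HSV); m=cv2.inRange(hsv,(8,110,40),(30,255,255))
n,l,st,ce=cv2.connectedComponentsWithStats(m); print(st[st[:,4]>30],ce[st[:,4]>30].round(1))
ys,xs=np.nonzero(m)
print("pad u range per row", [(v,xs[ys==v].min(),xs[ys==v].max()) for v in range(ys.min(),ys.max()+1,6)])
im=c["image"].copy()[:,:,::-1]; cv2.imwrite('pics/w8.png',cv2.resize(im,(800,500),interpolation=cv2.INTER_CUBIC))
E
```

```text
t 36.17 p [0.5698 0.0126 0.1955] F [-0.2  0.5 -1.2] op 11.2 ff 79.5
phi 73.3 tilt 0.13 q6 -82.0
[[     0      0    640    400 253334]
 [   275     97     94     53   2666]] [[319.5 200.3]
 [321.1 121.4]]
pad u range per row [(97, np.int64(277), np.int64(313)), (103, np.int64(276), np.int64(368)), (109, np.int64(276), np.int64(367)), (115, np.int64(275), np.int64(367)), (121, np.int64(276), np.int64(367)), (127, np.int64(277), np.int64(367)), (133, np.int64(277), np.int64(366)), (139, np.int64(277), np.int64(366)), (145, np.int64(277), np.int64(366))]
```

```bash
python3 - <<'E'
from h import *
c=load("w8"); s=ctrl.get_state(); p=s["eef_pos"]; M=R.from_quat(s["tcp_rot"]).as_matrix()
for uv in [(275.5,123),(367.5,123),(321.8,97),(321.8,149.5)]:
    q=ray(c,*uv,.090); print(uv,q.round(4),(M.T@(q-p)*1e3).round(1))
q=ray(c,321.6,123.2,.09); print(q)
po=np.array([.5155,.0289]);a=np.radians(73.6);ey=np.array([np.cos(a),np.sin(a)]);ex=np.array([np.sin(a),-np.cos(a)])
for n,z in [("w8",q[:2]),("wrist6",np.array([.5147,.0273])),("rel",np.array([.5157,.0296])),("top",np.array([.5125,.0303]))]: print(n,((z-po)@ex*1e3).round(1),((z-po)@ey*1e3).round(1))
E
```

```text
(275.5, 123) [ 0.505  -0.0027  0.09  ] [ 57.4 -33.3 105.6]
(367.5, 123) [0.5232 0.0578 0.09  ] [ 57.4  30.  105.6]
(321.8, 97) [0.4978 0.0327 0.09  ] [ 74.5  -1.4 105.6]
(321.8, 149.5) [0.5316 0.0225 0.09  ] [ 39.2  -1.5 105.6]
[0.51427992 0.02756921 0.09      ]
w8 -0.8 -1.6
wrist6 -0.3 -1.8
rel -0.0 0.7
top -3.3 0.5
```

```bash
python3 - <<'E'
from h import *
plan([[(.515,.0276,.19,73.6,-.9,5)]])
E
```

```text
t 36.17 p [0.5698 0.0126 0.1955] F [-0.2  0.5 -1.2] op 11.2 ff 79.5
phi 73.3 tilt 0.13 q6 -82.0
CALL
0 0 -0.001 0.284 -0.007 0.028 -0.900  x5
```

Emit:
send_rows --moves "0 0 0 0.15 0 0 -0.9;0 0 0 0.284 -0.007 0.02 -0.9;0 0 0 0.284 -0.007 0.02 -0.9;0 0 0 0.284 -0.007 0.02 -0.9;0 0 0 0.284 -0.007 0.02 -0.9;0 0 0 0.284 -0.007 0.02 -0.9"

```text
time: 36.92
eef_pos: [0.5162, 0.0271, 0.1929]
tcp_rot: [0.145, 0.989, -0.0, 0.0]
contact_force: [0.2, -0.3, -1.2]
opening: 0.127
finger_force: 79.4
```

```bash
python3 - <<'E'
from h import *
plan([[(.515,.0276,.155,73.6,-.9,5)]])
E
```

```text
t 36.92 p [0.5162 0.0271 0.1929] F [ 0.2 -0.3 -1.2] op 10.8 ff 79.4
phi 73.4 tilt 0.02 q6 -82.0
CALL
0.000 0.000 -0.001 0.007 0.000 0.189 -0.900  x5
```

Emit:
send_rows --moves "0 0 0 0.006 0 0.08 -0.9;0 0 0 0.006 0 0.12 -0.9;0 0 0 0.006 0 0.15 -0.9;0 0 0 0.006 0 0.18 -0.9;0 0 0 0.006 0 0.19 -0.9;0 0 0 0.006 0 0.19 -0.9"

```text
time: 37.67
eef_pos: [0.5145, 0.0277, 0.1547]
tcp_rot: [0.144, 0.99, -0.0, 0.0]
contact_force: [0.2, -0.2, -1.0]
opening: 0.129
finger_force: 79.4
```

Emit:
send_rows --moves "0 0 0 0 0 0.015 -0.9;0 0 0 0 0 0.03 -0.9;0 0 0 0 0 0.038 -0.9;0 0 0 0 0 0.043 -0.9;0 0 0 0 0 0.043 -0.9"

```text
time: 38.3
eef_pos: [0.5145, 0.0277, 0.1462]
tcp_rot: [0.144, 0.99, -0.0, 0.0]
contact_force: [0.5, 0.3, -1.7]
opening: 0.132
finger_force: 79.5
```

Emit:
send_rows --moves "0 0 0 0 0 0.004 -0.9;0 0 0 0 0 0.004 -0.9;0 0 0 0 0 0.008 -0.9;0 0 0 0 0 0.008 -0.9"

```text
time: 38.8
eef_pos: [0.5147, 0.0277, 0.1449]
tcp_rot: [0.144, 0.99, 0.0, 0.0]
contact_force: [-1.0, 0.1, 2.9]
opening: 0.126
finger_force: 80.0
```

Emit:
send_rows --moves "0 0 0.02 0 0 0 -0.9;0 0 0.04 0 0 0 -0.9;0 0 0.06 0 0 0 -0.9;0 0 0.08 0 0 0 -0.9;0 0 0.1 0 0 0.001 -0.9;0 0 0.12 0 0 0.001 -0.9;0 0 0.12 0 0 0.001 -0.9"

```text
time: 39.67
eef_pos: [0.5152, 0.0276, 0.1449]
tcp_rot: [0.498, 0.867, 0.0, 0.001]
contact_force: [0.1, 0.7, 1.9]
opening: 0.127
finger_force: 80.0
```

```bash
python3 - <<'E'
from h import *
plan([[(.5148,.0277,.142,-16.4,-.9,5)]]); print(ctrl.get_state()["wrist_torque"])
E
```

```text
t 39.67 p [0.5152 0.0276 0.1449] F [0.1 0.7 1.9] op 10.8 ff 80.0
phi 30.3 tilt 0.13 q6 -38.0
CALL
0.000 0.000 0.130 0.001 -0.002 0.015 -0.900  x5
[-0.00241769 -0.07936451 -0.04934196]
```

Now the ramp half: turn while following the 3 mm draw-down.

Emit:
send_rows --moves "0 0 0.02 0 0 0.002 -0.9;0 0 0.04 0 0 0.004 -0.9;0 0 0.06 0 0 0.007 -0.9;0 0 0.08 0 0 0.01 -0.9;0 0 0.1 0 0 0.013 -0.9;0 0 0.115 0 0 0.015 -0.9;0 0 0.115 0 0 0.015 -0.9"

```text
time: 40.55
eef_pos: [0.5157, 0.0275, 0.1428]
tcp_rot: [0.772, 0.635, 0.001, 0.001]
contact_force: [-0.5, 0.1, 6.5]
opening: 0.129
finger_force: 80.5
```

```bash
python3 - <<'E'
from h import *
plan([]); print(ctrl.get_state()["wrist_torque"])
E
```

```text
t 40.55 p [0.5157 0.0275 0.1428] F [-0.5  0.1  6.5] op 11.0 ff 80.5
phi -11.1 tilt 0.19 q6 3.0
[-0.05947923  0.10190014 -0.02810325]
```

Emit:
send_rows --moves "0 0 0.01 0 0 0.002 -0.9;0 0 0.018 0 0 0.003 -0.9;0 0 0.024 0 0 0.003 -0.9;0 0 0.024 0 0 0.003 -0.9"

```text
time: 41.05
eef_pos: [0.5154, 0.0277, 0.1424]
tcp_rot: [0.817, 0.576, 0.001, 0.001]
contact_force: [-1.5, 0.7, 6.7]
opening: 0.127
finger_force: 80.7
```

```bash
python3 - <<'E'
from h import *
plan([]); print(ctrl.get_state()["wrist_torque"])
E
```

```text
t 41.05 p [0.5154 0.0277 0.1424] F [-1.5  0.7  6.7] op 10.8 ff 80.7
phi -19.6 tilt 0.13 q6 11.0
[0.11340132 0.28557124 0.22262409]
```

Emit:
send_rows --moves "0 0 0.006 0 0 0 -0.9;0 0 0.012 0 0 0 -0.9;0 0 0.012 0 0 0 -0.9"

```text
time: 41.42
eef_pos: [0.5153, 0.0277, 0.1424]
tcp_rot: [0.837, 0.547, 0.0, 0.001]
contact_force: [-1.6, 1.6, 7.3]
opening: 0.127
finger_force: 82.1
```

```bash
python3 - <<'E'
from h import *
plan([]); print(ctrl.get_state()["wrist_torque"])
E
```

```text
t 41.42 p [0.5153 0.0277 0.1424] F [-1.6  1.6  7.3] op 10.8 ff 82.1
phi -23.7 tilt 0.14 q6 16.0
[0.22035417 0.28954005 1.1886917 ]
```

The torque rose to 1.2 N m, so it's at the stop. I'll unload the twist, release and retreat.

Emit:
send_rows --moves "0 0 -0.006 0 0 0 -0.9;0 0 -0.006 0 0 0 -0.3;0 0 -0.006 0 0 0 0;0 0 -0.006 0 0 0 0;0 0 -0.006 0 0 0 0;0 0 -0.006 0 0 -0.1 0;0 0 -0.006 0 0 -0.3 0;0 0 -0.006 0 0 -0.6 0;0 0 -0.006 0 0 -0.6 0"

```text
time: 42.55
eef_pos: [0.5175, 0.0273, 0.2672]
tcp_rot: [0.829, 0.559, 0.005, 0.004]
contact_force: [0.4, -0.1, 0.3]
opening: 0.5
finger_force: 0.0
```

Emit:
send_rows --moves "0 0 0 -0.6 -0.2 -0.2 0;0 0 0 -0.6 -0.2 -0.2 0;0 0 0 -0.6 -0.2 -0.2 0;0 0 0 -0.6 -0.2 -0.2 0;0 0 0 -0.6 -0.2 -0.2 0"

```text
time: 43.18
eef_pos: [0.4326, -0.0677, 0.2996]
tcp_rot: [0.829, 0.56, -0.0, -0.001]
contact_force: [0.2, 0.1, 0.5]
opening: 0.5
finger_force: 0.0
```

```bash
python3 - <<'E'
from h import *
plan([]); a=snap("wrist","w9"); b=snap("top","top9"); c=snap("scene","scene9")
g=lambda im,x0,y0,x1,y1,W,H: np.clip(cv2.resize(im[y0:y1,x0:x1,::-1],(W,H),interpolation=cv2.INTER_CUBIC)*1.7,0,255).astype(np.uint8)
o=np.zeros((590,800,3),np.uint8)
o[:250,:400]=g(a["image"],0,0,640,400,400,250)
o[:250,400:]=g(b["image"],230,150,390,250,400,250)
o[250:,:600]=g(c["image"],270,110,470,223,600,340)
cv2.imwrite('pics/fin.png',o)
E
```

```text
t 43.17 p [ 0.4326 -0.0677  0.2996] F [0.2 0.1 0.5] op 42.5 ff 0.0
phi -21.9 tilt 0.12 q6 -0.0
```

View pics/fin.png

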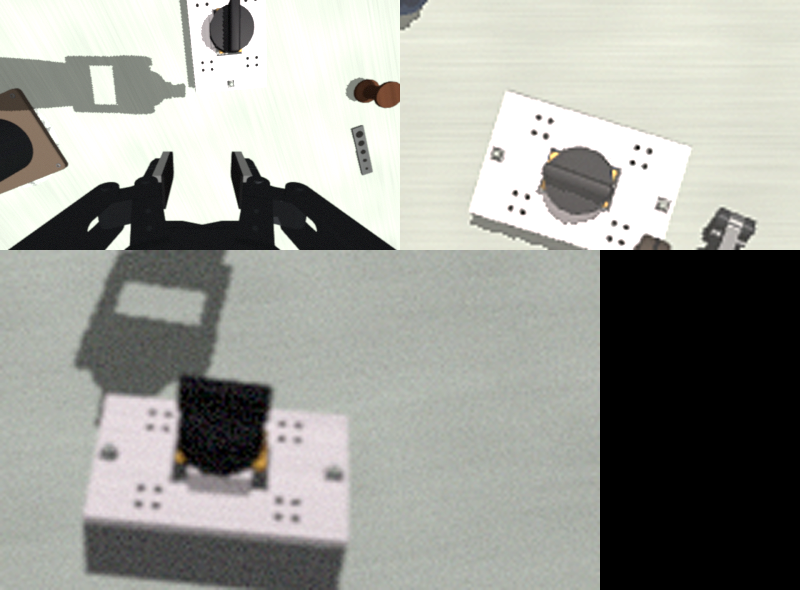

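The plate is flush with both pins through, and the cap's bar lies along the pod's long side. The tool came down about 3 mm and reached a hard stop. I'm handing in.

```bash
python3 -c "
from plant import ctrl; print(ctrl.sign_off())"
```

```text
the job is handed in; nothing more can be done
None
```

I put all four trims (three buckles and one toggle) in the pod, seated the plate over both pins, twisted the lock cap to its stop along the long side, and handed the job in; no score came back.

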